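# Load rock chips into the wash dish and hang the thermometer in its eyelet

### The job

Get the warm wash ready: first pick up the metal scoop and tip all four rock chips out of it into the glass dish on the hotplate, then lay the scoop back on the bench, right way up. After that take the stem thermometer out of the instrument rack and lower it gently, stem first, through the eyelet of the hotplate's support arm until its head sits flat on the eyelet. Leave the dish, the vials and the other two instruments where they are.

Things in the scene. Friction and masses are not known exactly. Their poses are not given: they have to be found in the camera images.
- hotplate: fixed white hotplate. Origin on the bench under the centre of its plate (150 mm square, top at z 75 mm); x to its back, y to its left. Housing x -100 to 105, 170 mm wide, low panel to x -155. At x 90, y 70 a 10 mm support rod stands up to z 270; its boss head (z 174 to 210, within 26 mm of the rod; small screws to 40 mm) carries a level 10 mm arm at z 192 to the eyelet.
- eyelet (a point): centre of the top face of the eyelet at the end of the support arm: steel plate 28 x 28 x 10 mm with a vertical through hole of 10 mm diameter, chamfered 1.5 mm at the top. At x 23.5, y 18.5, z 197 mm of the hotplate, 84 mm from the support rod, over the open dish. z is up.
- dish: loose round clear glass dish on the hotplate's plate, 120 mm outside diameter, 70 mm high, wall 3 mm, floor 4 mm. Origin at the centre of its underside (75 mm above the bench), z up. About 0.28 kg.
- scoop: loose metal weighing scoop on the bench, about 85 g. Origin on its underside at the pan's middle, x to the open mouth, z up. Pan from x -55 to +60 mm, 74 mm wide, from x +5 tapering to 53 mm at the mouth; floor 3 mm thick, walls 22 mm high at back and sides, none at the mouth. Handle bar 13 mm wide, z 15 to 29 mm, straight back to x -159.
- scoop_grip (a point): middle of the scoop's handle bar (13 mm wide, 14 mm high), at x -110, y 0, z 22 mm of the scoop; axes as the scoop's.
- scoop_mouth (a point): middle of the scoop's front lip on the floor of the pan, at x +60, y 0, z 3 mm of the scoop; axes as the scoop's.
- chip1: loose grey rock chip, about 18 x 15 x 12 mm and 11 g, lying in the scoop; origin at the centre of its underside. The chips are smooth: they begin to slide on the scoop's metal at about 15 to 24 degrees of tilt.
- chip2: like chip1
- chip3: like chip1
- chip4: like chip1
- rack: fixed white plastic instrument rack, 54 mm (x) by 165 mm (y), top face 100 mm above the bench. Three 10 mm holes through its top board on its y axis, at y -55, 0 and +55 mm, each with one instrument hanging in it, in any order. Origin at the centre of its underside.
- thermometer: loose stem thermometer, 45 g, upright in a rack hole: the one with a box-shaped white head with a small display. Steel stem 6 mm in diameter, round end, 85 mm long. Origin on the stem's axis at the underside of the head's collar (it rests on the rack), z up. Collar 20 mm in diameter, 7 mm high; then the head, 16 mm (x) by 24 mm (y), to z 56 mm.
- thermometer_grip (a point): middle of the thermometer's head, 32 mm above the collar's underside; axes as the thermometer's (16 mm thick along x, 24 mm along y).
- thermometer_tip (a point): lower end of the thermometer's stem, 85 mm below the collar's underside.
- dropper: loose dropper hanging in the rack, not wanted: round black rubber bulb of 18 mm diameter, 51 mm above the rack, glass stem. Origin at the underside of the bulb.
- needle: loose mounted needle hanging in the rack, not wanted: slim round wooden handle, at most 16 mm in diameter, 68 mm above the rack, steel stem. Origin at the underside of the handle.
- vial1: loose glass sample vial with black cap, 27 mm diameter, 58 mm high, standing beside the scoop's handle about 83 mm from the handle's middle line. Origin at the centre of its underside.
- vial2: like vial1, beside the scoop's pan
- vial3: like vial1, just in front of the rack (its -x side)
- vial4: like vial1, in front of the hotplate
Things that resemble listed ones, but are neither listed nor needed, are in the scene too. What is meant by the thermometer is not yellow, and is the larger of those in its own colour.

How it is judged:
By the outcome, as a careful person would: the job done as asked, in the order asked, and still so for the second after the job is handed in, with the robot touching nothing.
It also fails if it takes over 72 s, if anything falls off the work surface, if the arm or the gripper's body presses on something with over 40 N, if the wrist force passes 120 N, or if a joint passes its speed limit or range.

### The arm

A 7-joint arm with a two-finger parallel gripper is mounted at the origin on the work surface. World frame = base frame: x ahead of the robot, y to its left, z up, the work surface at z = 0. Lengths are in mm, angles in rad, forces in N, time in s.
With the tool pointing down it reaches from about 400 to 875 mm from the base axis. Payload 4.4 kg.
Tool frame: the origin (TCP) lies at the very end of the fingers, on their centre line; the grasp point (between the pads) lies 19 mm behind it; z points along the fingers, y is the line along which they close (so a half turn about z gives the same grasp; the last joint's range is limited). The gripper opens to 85 mm and grips with 20 to 120 N. Pads are 22 mm wide; open, the fingers measure 114 mm over their backs; the gripper's body (76 mm by 85 mm) begins 54 mm behind the grasp point. The pads swing forward as they close: fully open they stand 13 mm farther back than shut.
Start: joints at [-0.066, 0.628, 0.038, 1.517, -0.027, 0.996, -0.02], TCP at [650.014, 0.027, 231.313] pointing down, gripper open.
Joint ranges: [-3.06, 3.06], [-0.37, 2.12], [-1.25, 1.32], [0.18, 2.47], [-1.1, 4.24], [0.23, 1.98], [-2.94, 2.94]. Speed limits (rad/s): [2.57, 2.57, 3.14, 3.14, 3.14, 3.14, 3.14].

### API

Orientations are given as [roll, pitch, yaw] about the fixed x, y, z axes, in that order (R = Rz(yaw) Ry(pitch) Rx(roll)).
In Python, from cell import status, get_image, ctrl, models gives the robot as it stands.
- The arm moves only by the shell command python3 -m handwheel 'ROWS' [OPENING]. ROWS is JSON, a list of rows, each an object with "delta_pos": the shift along the world's x, y, z in cm, a list of three; "yaw": the turn about the world's z in rad. A call has 1 to 10 rows; each row shifts and turns the commanded pose from where the row before left it; what a row does not reach is not made up. A row lasts 1/12 s, in which the tool goes at most 41.7 mm and 7.16 degrees, less where a joint would pass 70% of its speed; a pose out of reach is approached as far as the arm can. A call is refused whole if a number of a shift passes 4.17 or a number of a turn 0.125, either way. A call with a gripper value outside its range is refused whole. OPENING is the opening, from -1 (shut) to 1 (fully open), set as the call begins (- or left out, the last holds). The fingers move at their own pace and stop on an object; the grip force is fixed at half the most. Time passes only in rows, so rows that do not move let the fingers close. It gives the time, the measured TCP pose, the force, the opening and the grip force at its end, in the units of the state.
- status.read_state(): the state, without advancing time (a new reading comes with each control period).
- get_image(name): name is "scene" or "side" or "wrist"; returns a dict with "color" (420x560x3 uint8, red, green, blue), "z_map" (420x560 float32, mm along the optical axis (not along the pixel's ray), 0 where there is no reading), "fx", "fy", "cx", "cy" (pixels), "position" and "rotation" of the camera in the world; the wrist camera has in their place "hand_eye" (4x4, takes a point from camera to tool coordinates, whose origin is the TCP and whose axes are the flange's). Camera axes: x right, y up, looking along -z (the intrinsics and any distortion apply to the point x, -y, -z); pixel columns grow to the right and rows downward; lengths in mm; the calibration is good to about 2 mm. A picture is of the moment at which its call begins: read the wrist's pose just before it.
- ctrl.finish_job(): hands the job in; it is judged then, once.
Trained networks look in a picture, given as the dict that the camera call returned (one of the last four; its "shot" number tells which), for a name from the list of things; names that differ only in an ending like _2 or _b are one class to them, and where a whole thing is asked for, a point or a joint stands for the part that bears it (a point fixed in the world has none). Each returns a list of dicts, best first, with "score" (0 to 1); they miss things now and then, are a little off and sometimes report something else, mostly with a low value. They report only what shows in the picture. A call takes as long as a camera call. They do not tell look-alikes from the thing itself.
- models.boxes_of(picture, name): "rect" ([left, top, right, bottom] in pixels, round what is visible of it).
The state is a dict: "clock": time; "qpos": joint angles; "qd": joint speeds; "tau": joint torques, N m; "eef_pos": TCP position; "tool_rot": TCP orientation; "force": force on the tool from outside, world axes, zero at the start; "torque": the same for the moment, N m; "width": finger opening in mm; "gripper_force": force on a finger pad.
Only numpy, scipy, OpenCV 4.12 (cv2) and the standard library are available. Lean on these libraries where they do the work, as an engineer would, in place of code of your own. Each camera call takes 0.05 s, during which the arm holds its last target. There are 200 camera calls.

## Working session

There is one attempt and no reset: what is moved stays moved. The work goes in short steps, Python scripts to look and compute and a shell command to move; the robot and the scene stay as the last step left them, time stands still between calls to the robot, and variables do not carry over. Pictures are saved under pics/ and viewed, at most 10 in all, crops included, and the job is handed in when it is done.

```bash
mkdir -p pics; cat > h.py <<'E'
import numpy as np, cv2
from scipy.spatial.transform import Rotation as Ro
from cell import status, get_image, ctrl, models
def campose(im, st):
    if 'hand_eye' in im:
        H=np.array(im['hand_eye']); R=Ro.from_euler('xyz',st['tool_rot']).as_matrix()
        return R@H[:3,:3], R@H[:3,3]+np.array(st['eef_pos'])
    return np.array(im['rotation']).reshape(3,3), np.array(im['position'])
def cloud(im, st=None):
    R,t=campose(im,st); z=im['z_map']; v,u=np.mgrid[:z.shape[0],:z.shape[1]]
    c=np.stack([(u-im['cx'])/im['fx']*z,-(v-im['cy'])/im['fy']*z,-z],-1)
    P=c@R.T+t; P[z<=0]=np.nan; return P
def px(im,p,st=None):
    R,t=campose(im,st); c=(np.atleast_2d(p)-t)@R
    return np.stack([im['cx']+im['fx']*c[:,0]/-c[:,2], im['cy']+im['fy']*c[:,1]/c[:,2]],-1)
def save(n,im,s=1): cv2.imwrite('pics/'+n+'.png',cv2.resize(im['color'][...,::-1],None,fx=s,fy=s))
E
python3 - <<'E'
from h import *
st=status.read_state(); print(st)
ims={}
for n in ['scene','side']:
    im=get_image(n); ims[n]=im; save(n,im); P=cloud(im); np.savez('/tmp/%s.npz'%n,P=P,c=im['color'])
    print(n,[k for k in im],im['position'],im['fx'])
    for o in ['hotplate','eyelet','dish','scoop','chip1','rack','thermometer','dropper','needle','vial1']:
        for b in models.boxes_of(im,o)[:5]:
            r=[int(x) for x in b['rect']]; q=P[max(r[1],0):r[3],max(r[0],0):r[2]].reshape(-1,3)
            u,v=(r[0]+r[2])//2,(r[1]+r[3])//2
            print(o,round(b['score'],2),r,np.round(P[min(v,419),min(u,559)]))
v=np.hstack([ims['scene']['color'],ims['side']['color']])
E
```

```text
{'clock': 0.0, 'qpos': array([-0.06581589,  0.62936279,  0.03842743,  1.51835975, -0.02700692,
        0.9962858 , -0.01998149]), 'qd': array([-1.77196177e-03, -5.76754959e-04,  7.51010894e-04, -5.78570651e-04,
       -2.67274209e-05,  2.66747063e-03,  6.99746725e-04]), 'tau': array([-1.11932164e-03, -5.63405585e+01,  1.22606792e+00, -1.93450052e+01,
        1.09587883e-02,  1.05136272e-02, -8.84369996e-06]), 'eef_pos': array([6.49381609e+02, 4.99776650e-02, 2.30380654e+02]), 'tool_rot': array([-3.13969448e+00,  1.13414354e-05,  1.57083891e+00]), 'force': array([ 0.60687648, -0.92559306, -0.18283441]), 'torque': array([-4.43495891e-05,  3.79823040e-03,  2.72820718e-02]), 'gripper_force': 0.0, 'width': 85.74032057329926}Traceback (most recent call last):
  File "<stdin>", line 5, in <module>
  File "h.py", line 10, in cloud
    R,t=campose(im,st); z=im['z_map']; v,u=np.mgrid[:z.shape[0],:z.shape[1]]
        ~~~~~~~^^^^^^^
  File "h.py", line 8, in campose
    return np.array(im['rotation']).reshape(3,3), np.array(im['position'])
           ~~~~~~~~~~~~~~~~~~~~~~~~~~~~~~~~^^^^^
ValueError: cannot reshape array of size 3 into shape (3,3)
```

View pics/scene.png

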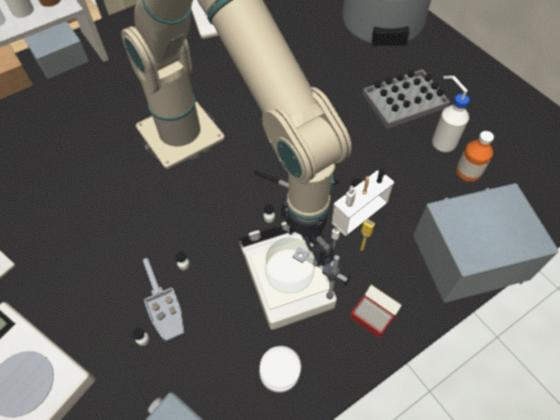

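The scene camera shows the hotplate and dish at about (290,265), the scoop with four chips at (163,305), the rack at (363,200) and the robot in between. There is also a yellow look-alike at (367,232). The camera rotation is given as roll, pitch and yaw, so I'll fix the helper for that.

```bash
sed -i "s/np.array(im\['rotation'\]).reshape(3,3)/Ro.from_euler('xyz',im['rotation']).as_matrix()/" h.py
python3 - <<'E'
from h import *
for n in ['scene','side']:
    im=get_image(n); save(n,im); P=cloud(im); np.savez('/tmp/%s.npz'%n,P=P,c=im['color'])
    print(n,im['position'],im['rotation'],im['fx'])
    for o in ['hotplate','eyelet','dish','scoop','chip1','rack','thermometer','dropper','needle','vial1']:
        for b in models.boxes_of(im,o)[:5]:
            r=[int(x) for x in b['rect']]
            u,v=(r[0]+r[2])//2,(r[1]+r[3])//2
            print(o,round(b['score'],2),r,np.round(P[min(v,419),min(u,559)]))
E
```

```text
scene [1030.91093141 -312.2131434  1174.1154173 ] [0.55986864 0.01524704 0.97117964] 495.2689834142906
hotplate 0.74 [240, 224, 349, 327] [627. -11.  76.]
eyelet 0.74 [240, 220, 350, 329] [626.  -7.  77.]
dish 0.86 [263, 237, 315, 296] [601.  -7.  78.]
scoop 0.87 [143, 259, 186, 344] [ 473. -300.    5.]
chip1 0.66 [238, 222, 353, 326] [626.  -7.  77.]
chip1 0.63 [154, 313, 164, 320] [ 505. -328.   14.]
chip1 0.6 [169, 308, 173, 312] [ 510. -297.   17.]
rack 0.56 [331, 171, 391, 236] [569. 242. 100.]
rack 0.56 [154, 304, 162, 312] [ 484. -321.   11.]
rack 0.42 [142, 256, 183, 344] [ 468. -303.    5.]
thermometer 0.77 [360, 219, 374, 250] [648. 196.  99.]
thermometer 0.72 [345, 188, 356, 205] [561. 204. 155.]
thermometer 0.4 [331, 227, 338, 245] [596. 136.  74.]
thermometer 0.28 [174, 251, 186, 269] [ 422. -217.   56.]
dropper 0.49 [374, 169, 386, 183] [546. 318. 132.]
needle 0.46 [362, 178, 373, 194] [553. 269. 135.]
needle 0.37 [240, 223, 351, 327] [629.  -9.  79.]
vial1 0.75 [174, 251, 186, 269] [ 422. -217.   56.]
vial1 0.63 [350, 179, 358, 189] [491. 288.  56.]
vial1 0.49 [267, 20
[... 558 characters left out ...]
, 183] [ 499. -320.   16.]
chip1 0.43 [340, 163, 403, 210] [ 465. -320.   12.]
chip1 0.42 [367, 185, 373, 188] [ 469. -321.    8.]
rack 0.67 [132, 239, 214, 324] [546. 271.  47.]
thermometer 0.73 [163, 211, 177, 234] [628. 206. 121.]
thermometer 0.61 [183, 226, 192, 270] [545. 225. 115.]
thermometer 0.47 [201, 224, 209, 239] [589. 143.  78.]
thermometer 0.22 [189, 118, 310, 265] [568.  25. 137.]
dropper 0.5 [142, 261, 160, 304] [533. 327. 102.]
needle 0.76 [164, 238, 174, 284] [541. 274. 116.]
vial1 0.77 [353, 200, 368, 221] [ 409. -197.   39.]
vial1 0.67 [179, 223, 197, 277] [542. 225. 111.]
vial1 0.57 [281, 251, 294, 278] [411.  61.  42.]
vial1 0.47 [359, 151, 375, 169] [ 525. -377.   35.]
```

View pics/side.png

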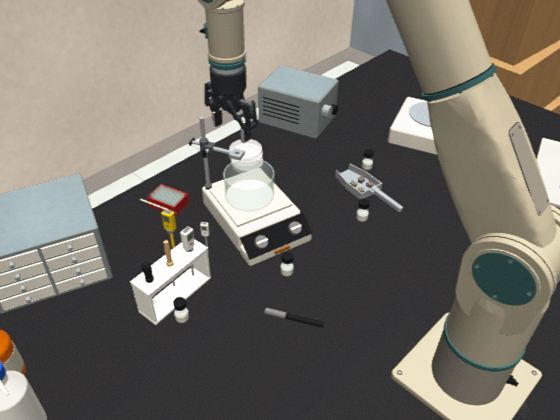

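The side view shows:
- **Rack:** black dropper (150,270), needle (168,252), and a white thermometer at the far hole (187,238).
- **Look-alikes:** yellow and small white thermometers behind the rack, at (168,220) and (205,230).
- **Eyelet:** about (240,154).

Next I'll fit the poses from the point clouds.

```bash
python3 - <<'E'
import numpy as np, cv2
from scipy.ndimage import label
np.set_printoptions(suppress=True,precision=1)
for n in ['scene','side']:
    d=np.load(f'/tmp/{n}.npz'); P=d['P'].reshape(-1,3); C=d['c'].reshape(-1,3).astype(int)
    def sel(x0,x1,y0,y1,z0,z1): return P[(P[:,0]>x0)&(P[:,0]<x1)&(P[:,1]>y0)&(P[:,1]<y1)&(P[:,2]>z0)&(P[:,2]<z1)]
    print(n)
    s=sel(340,580,-370,-235,4,40)
    print('scoop',len(s),s.min(0),s.max(0), cv2.minAreaRect(s[:,:2].astype(np.float32)))
    pc=np.cov(s[:,:2].T); w,v=np.linalg.eigh(pc); ax=v[:,1]; ax=ax*np.sign(ax[0]); print('axis',np.degrees(np.arctan2(ax[1],ax[0])))
    t=(s[:,:2]-s[:,:2].mean(0))@ax
    h=s[t<np.percentile(t,1)+75]
    print('handle',len(h),h[:,:2].mean(0),'z',np.percentile(h[:,2],[5,50,95]),'tmin/max',[s[t.argmin()],s[t.argmax()]])
    w2,v2=np.linalg.eigh(np.cov(h[:,:2].T)); a=v2[:,1]*np.sign(v2[0,1]); print('handle axis',np.degrees(np.arctan2(a[1],a[0])))
    p=sel(480,740,-120,120,70,80); r=cv2.minAreaRect(p[:,:2].astype(np.float32)); print('plate/housing z',np.median(p[:,2]),r)
    e=sel(540,720,-60,120,190,202); print('eye/arm',len(e)); print(e[::max(1,len(e)//25)])
    rd=sel(560,760,-60,160,215,300); rd=rd[np.argsort(rd[:,2])]; print('rod?',len(rd)); print(rd[::max(1,len(rd)//8)])
    dm=sel(500,720,-90,90,139,150); print('dish rim',len(dm),dm.min(0),dm.max(0), cv2.minEnclosingCircle(dm[:,:2].astype(np.float32)))
    k=sel(480,640,150,400,97,104); print('rack',len(k),cv2.minAreaRect(k[:,:2].astype(np.float32)))
    k=sel(480,640,150,400,106,180)
    for nm,y0,y1 in [('th',190,240),('mid',245,290),('dr',300,350)]:
        q=k[(k[:,1]>y0)&(k[:,1]<y1)]; print(nm,len(q),q.min(0),q.max(0),np.median(q,0))
E
```

```text
scene
scoop 972 [ 347.4 -367.4    4. ] [ 574.3 -236.7   34.3] ((461.2491455078125, -302.31707763671875), (227.89376831054688, 128.41090393066406), 1.6364893913269043)
axis -6.612253448405369
handle 179 [ 389.6 -293.8] z [ 4.3 27.2 31.2] tmin/max [array([ 348.4, -268.3,    4.6]), array([ 570.2, -350.4,    4.5])]
handle axis -12.88577547377781
plate/housing z 75.53915238496279 ((600.2899169921875, -15.155174255371094), (151.56613159179688, 233.0255889892578), 78.18244934082031)
eye/arm 281
[[620.8   3.  196.7]
 [627.4   3.8 196.6]
 [633.1   7.8 196.4]
 [634.5   6.9 194.9]
 [632.8  -0.1 195. ]
 [631.  -12.5 201.1]
 [643.6  11.2 194.8]
 [643.1   6.1 194.9]
 [644.5  -0.5 199.8]
 [639.2 -10.1 197.1]
 [633.1 -19.2 192.5]
 [648.4  -0.5 196.4]
 [643.6 -10.5 195. ]
 [657.3   9.4 194.8]
 [653.9   1.  193.9]
 [651.5 -10.9 198.7]
 [663.9  12.9 191.8]
 [667.2  10.3 195.4]
 [668.3   4.1 194.6]
 [694.   27.9 200.1]
 [696.1  26.2 200.8]
 [690.7  17.4 192.1]
 [702.7  18.4 201.7]
 [703.3  12.7 199.4]
 [711.1  20.3 199. ]
 [717.3  20.9 199. ]]
rod? 269
[[717.5  24.6 215. ]
 [717.5  26.7 246.3]
 [717.1  
[... 1532 characters left out ...]
  11.  197.5]
 [642.8  15.4 192.2]
 [617.5   4.  199.4]
 [617.5   4.1 196.7]]
rod? 501
[[711.9  35.7 215.4]
 [691.3   1.9 247.4]
 [710.6  29.3 256.5]
 [713.8  34.7 262.8]
 [600.1  10.3 270.3]
 [598.1   6.  276.9]
 [692.4  -2.5 287.1]
 [713.8   7.9 295.3]
 [578.2  -8.3 299.7]]
dish rim 358 [548.5 -73.3 139.1] [716.9  47.6 149.9] ((633.12548828125, 2.927286148071289), 89.09815979003906)
rack 1326 ((573.3911743164062, 272.451904296875), (114.89308166503906, 170.0916290283203), 6.5992045402526855)
th 412 [539.9 190.5 106. ] [639.9 228.7 160.8] [549.5 212.1 133.4]
mid 147 [536.6 265.  106.3] [550.  277.9 169.4] [542.1 272.5 138.1]
dr 175 [529.9 316.7 106.1] [544.6 334.4 152.9] [534.7 328.3 134.1]
```

```bash
python3 -m handwheel '[{"delta_pos":[-2.3,-2.7,0.3],"yaw":-0.122},{"delta_pos":[-2.3,-2.7,0.3],"yaw":-0.122},{"delta_pos":[-2.3,-2.7,0.3],"yaw":-0.122},{"delta_pos":[-2.3,-2.7,0.3],"yaw":-0.122},{"delta_pos":[-2.3,-2.7,0.3],"yaw":-0.122},{"delta_pos":[-2.3,-2.7,0.3],"yaw":-0.122},{"delta_pos":[-2.3,-2.7,0.3],"yaw":-0.122},{"delta_pos":[-2.3,-2.7,0.3],"yaw":-0.122},{"delta_pos":[-2.3,-2.7,0.3],"yaw":-0.122},{"delta_pos":[-2.3,-2.7,0.3],"yaw":-0.122}]'
python3 -m handwheel '[{"delta_pos":[0,0,0],"yaw":-0.12},{"delta_pos":[0,0,0],"yaw":-0.12},{"delta_pos":[0,0,0],"yaw":-0.12},{"delta_pos":[0,0,0],"yaw":-0.12},{"delta_pos":[0,0,0],"yaw":-0.12},{"delta_pos":[0,0,0],"yaw":0},{"delta_pos":[0,0,0],"yaw":0}]'
python3 - <<'E'
from h import *
np.set_printoptions(suppress=True,precision=1)
st=status.read_state(); im=get_image('wrist'); save('w1',im); P=cloud(im,st).reshape(-1,3); np.savez('/tmp/w1.npz',P=P,c=im['color'])
print(st['eef_pos'],st['tool_rot'],st['clock'])
for o in ['scoop','chip1','scoop_grip','vial1']:
    for b in models.boxes_of(im,o)[:5]: print(o,round(b['score'],2),np.array(b['rect']))
# other cams with arm away
for n in ['scene','side']:
    i=get_image(n); np.savez('/tmp/%s.npz'%n,P=cloud(i),c=i['color'])
E
```

```text
clock: 1.98
eef_pos: [418.9, -271.0, 261.8]
tool_rot: [3.141, -0.001, 0.345]
force: [0.6, -0.5, 0.1]
width: 85.4
gripper_force: 0.0
clock: 2.57
eef_pos: [420.2, -269.8, 261.3]
tool_rot: [3.141, -0.0, -0.246]
force: [-0.0, -0.3, 1.1]
width: 85.4
gripper_force: 0.0
[ 420.2 -269.8  261.3] [ 3.1 -0.  -0.2] 2.5667
scoop 0.86 [261.6   5.  337.  232. ]
chip1 0.76 [274.2 103.  292.  122.2]
chip1 0.57 [303.5  67.8 321.6  92.6]
chip1 0.51 [273.1  70.9 287.   88.6]
scoop_grip 0.7 [260.    6.7 337.  233.8]
vial1 0.77 [349.4   5.7 393.2  46.1]
vial1 0.71 [207.4 176.  242.4 212. ]
vial1 0.58 [  0.  222.5  24.8 252.7]
```

View pics/w1.png

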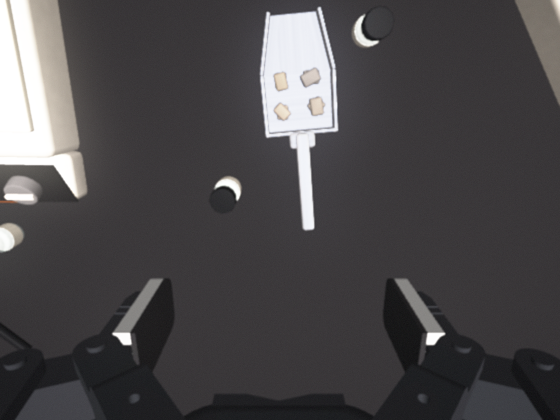

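The wrist view shows the scoop with its handle from (302,137) to (308,228), the mouth at about (294,12), four chips at (280,81), (311,77), (282,111) and (316,105), and a vial at (226,195).

```bash
cat >> h.py <<'E'
def rayz(im,st,uv,z):
    R,t=campose(im,st); uv=np.atleast_2d(uv).astype(float)
    d=np.c_[(uv[:,0]-im['cx'])/im['fx'],-(uv[:,1]-im['cy'])/im['fy'],-np.ones(len(uv))]@R.T
    return t+d*((z-t[2])/d[:,2])[:,None]
E
python3 - <<'E'
from h import *
np.set_printoptions(suppress=True,precision=1)
st=status.read_state(); im=get_image('wrist')
P=cloud(im,st); print('bench z',np.nanmedian(P[150:250,380:460,2]))
g=cv2.cvtColor(im['color'],cv2.COLOR_RGB2HSV)
m=(g[...,2]>110); 
m[:, :245]=0; m[:,345:]=0; m[240:]=0
# handle rows 150..224
rows=np.arange(150,225); l=[np.where(m[r])[0] for r in rows]
c=np.array([[x.mean(),r,len(x)] for x,r in zip(l,rows) if len(x)]); f=np.polyfit(c[:,1],c[:,0],1)
print('mid px width',np.median(c[:,2]),f)
hz=rayz(im,st,[[np.polyval(f,150),150],[np.polyval(f,224),224]],29); d=hz[0]-hz[1]
print('handle pts',hz,'angle',np.degrees(np.arctan2(d[1],d[0])),np.arctan2(d[1],d[0]))
ys=np.where(m[:,300:312].any(1))[0]; end=rayz(im,st,[[np.polyval(f,ys.max()),ys.max()]],29)[0]; print('handle end px',ys.max(),end)
u=d/np.linalg.norm(d); print('grip from end', end+u*49, 'mouth from end',end+u*219)
lip=rayz(im,st,[[268,12],[320,10],[294,11]],12); print('mouth px',lip)
back=rayz(im,st,[[267,136],[337,131]],22); print('back corners',back,np.linalg.norm(back[1]-back[0]),'should be 74')
h=P[150:225,295:315][m[150:225,295:315]]; print('cloud handle',np.nanmedian(h,0))
E
```

```text
bench z 0.5771127233951177
mid px width 13.0 [  0.1 292. ]
handle pts [[ 436.6 -300.4   29. ]
 [ 356.4 -287.8   29. ]] angle -8.984694729209217 -0.1568125053112812
handle end px 229 [ 350.6 -286.8   29. ]
grip from end [ 399.  -294.5   29. ] mouth from end [ 566.9 -321.1   29. ]
mouth px [[ 571.  -298.5   12. ]
 [ 560.4 -347.4   12. ]
 [ 565.7 -323.    12. ]]
back corners [[ 458.6 -268.1   22. ]
 [ 445.8 -339.3   22. ]] 72.31036054284925 should be 74
cloud handle [ 398.1 -294.3   29.1]
```

```bash
python3 -m handwheel '[{"delta_pos":[-0.42,-0.49,-3.4],"yaw":0.04},{"delta_pos":[-0.42,-0.49,-3.4],"yaw":0.04},{"delta_pos":[-0.42,-0.49,-3.4],"yaw":0},{"delta_pos":[-0.42,-0.49,-3.4],"yaw":0},{"delta_pos":[-0.42,-0.49,-3.4],"yaw":0},{"delta_pos":[0,0,-3.4],"yaw":0},{"delta_pos":[0,0,-2.5],"yaw":0},{"delta_pos":[0,0,-1.0],"yaw":0},{"delta_pos":[0,0,-0.6],"yaw":0},{"delta_pos":[0,0,0],"yaw":0}]'
```

```text
clock: 3.8
eef_pos: [398.9, -294.6, 15.9]
tool_rot: [-3.141, 0.001, -0.169]
force: [0.6, 0.2, 0.2]
width: 85.7
gripper_force: 0.0
```

```bash
python3 -m handwheel '[{"delta_pos":[0,0,-0.7],"yaw":0},{"delta_pos":[0,0,-0.4],"yaw":0},{"delta_pos":[0,0,0],"yaw":0}]'; python3 -m handwheel '[{"delta_pos":[0,0,0],"yaw":0},{"delta_pos":[0,0,0],"yaw":0},{"delta_pos":[0,0,0],"yaw":0},{"delta_pos":[0,0,0],"yaw":0},{"delta_pos":[0,0,0],"yaw":0},{"delta_pos":[0,0,0],"yaw":0},{"delta_pos":[0,0,0],"yaw":0},{"delta_pos":[0,0,0],"yaw":0},{"delta_pos":[0,0,0],"yaw":0}]' -1
```

```text
clock: 4.05
eef_pos: [399.5, -294.5, 5.6]
tool_rot: [3.141, -0.001, -0.169]
force: [0.1, 0.6, 0.9]
width: 85.3
gripper_force: 0.0
clock: 4.8
eef_pos: [399.0, -294.4, 5.4]
tool_rot: [-3.142, -0.0, -0.169]
force: [0.3, 0.1, 2.8]
width: 12.0
gripper_force: 61.2
```

```bash
python3 - <<'E'
import numpy as np, cv2
from scipy.optimize import least_squares
np.set_printoptions(suppress=True,precision=1)
for n in ['scene','side']:
    d=np.load(f'/tmp/{n}.npz'); P=d['P'].reshape(-1,3)
    def sel(x0,x1,y0,y1,z0,z1): return P[(P[:,0]>x0)&(P[:,0]<x1)&(P[:,1]>y0)&(P[:,1]<y1)&(P[:,2]>z0)&(P[:,2]<z1)]
    rd=sel(680,760,-10,70,225,262); print(n,'rod',len(rd),np.median(rd,0))
    e=sel(605,662,-30,30,194,200); r=cv2.minAreaRect(e[:,:2].astype(np.float32)); print('eyelet',len(e),np.median(e,0),e.min(0),e.max(0),r)
    p=sel(480,760,-140,120,73,78); r=cv2.minAreaRect(p[:,:2].astype(np.float32)); print('top',r)
    q=sel(500,720,-120,120,142,149); print('rim',len(q),q.min(0),q.max(0))
    q=q[np.linalg.norm(q[:,:2]-[606,-11],axis=1)<75]
    s=least_squares(lambda a:np.linalg.norm(q[:,:2]-a[:2],axis=1)-58.5,[606,-11],loss='soft_l1',f_scale=3); print('rim centre',s.x,len(q))
    k=sel(500,600,170,380,98,103); r=cv2.minAreaRect(k[:,:2].astype(np.float32)); print('rack',r,np.median(k,0))
E
```

```text
scene rod 39 [717.7  27.  244.9]
eyelet 134 [640.5  -0.3 196.7] [620.8 -21.6 194.1] [661.6  16.6 199.5] ((642.7442626953125, -0.32360267639160156), (41.54146194458008, 29.383996963500977), 26.113468170166016)
top ((622.2362670898438, -16.11676025390625), (153.4683074951172, 173.50634765625), 74.92760467529297)
rim 193 [552.4 -73.9 142. ] [719.4  46.8 148.4]
rim centre [611.9 -13.9] 188
rack ((548.3135986328125, 268.8714599609375), (55.87309646606445, 166.27561950683594), 6.025929927825928) [554.6 269.  100. ]
side rod 58 [709.2  33.3 245.3]
eyelet 114 [635.7   1.7 197.7] [614.3 -17.2 194.3] [661.9  16.5 199.9] ((640.721923828125, 2.000011444091797), (43.95469665527344, 31.231456756591797), 24.25751495361328)
top ((617.8106689453125, -14.837005615234375), (151.33253479003906, 175.21348571777344), 75.91969299316406)
rim 239 [547.5 -73.6 142. ] [719.6  48.3 148.5]
rim centre [608.2 -12.5] 229
rack ((544.545166015625, 270.72039794921875), (58.23561477661133, 167.68099975585938), 5.7749223709106445) [538.9 280.6 100.7]
```

```bash
python3 -m handwheel '[{"delta_pos":[0,0,0.8],"yaw":0},{"delta_pos":[0,0,1.5],"yaw":-0.02},{"delta_pos":[0,0,2],"yaw":-0.02},{"delta_pos":[0,0,2.2],"yaw":-0.02},{"delta_pos":[0,0,2.2],"yaw":-0.02},{"delta_pos":[0,0,2.2],"yaw":-0.006},{"delta_pos":[0,0,2],"yaw":0},{"delta_pos":[0,0,1.5],"yaw":0},{"delta_pos":[0,0,0.9],"yaw":0},{"delta_pos":[0,0,0.4],"yaw":0}]'
python3 - <<'E'
from h import *
np.set_printoptions(suppress=True,precision=1)
st=status.read_state(); print(st['eef_pos'],st['force'])
im=get_image('wrist'); st=status.read_state(); s=get_image('scene'); P=cloud(s).reshape(-1,3)
q=P[(P[:,0]>330)&(P[:,0]<600)&(P[:,1]>-390)&(P[:,1]<-240)&(P[:,2]>135)&(P[:,2]<200)]
u=np.array([np.cos(-.255),np.sin(-.255)]); t=(q[:,:2]-st['eef_pos'][:2])@u; w=(q[:,:2]-st['eef_pos'][:2])@[-u[1],u[0]]
for a in range(40,185,12):
    z=q[(t>a)&(t<a+12)&(abs(w)<40),2]; print(a,len(z),np.percentile(z,[3,50,97]) if len(z) else '')
v=np.hstack([im['color'],s['color'][200:,:][:, 60:420]][:1]); save('w2',im); cv2.imwrite('pics/s2.png',cv2.resize(s['color'][170:370,90:350,::-1],None,fx=2.5,fy=2.5))
E
```

```text
clock: 5.63
eef_pos: [399.3, -294.6, 163.6]
tool_rot: [3.141, -0.002, -0.255]
force: [0.4, 0.2, -0.8]
width: 11.6
gripper_force: 60.7
[ 399.3 -294.6  163.6] [ 0.4  0.2 -0.8]
40 53 [176.9 182.9 187.5]
52 287 [157.1 168.4 183.8]
64 131 [157.2 161.1 178. ]
76 194 [156.8 163.  178.4]
88 158 [156.7 160.7 178.7]
100 169 [156.9 168.2 178.8]
112 213 [156.2 161.1 178.9]
124 162 [156.  159.9 178.3]
136 154 [156.5 160.1 177.2]
148 151 [156.5 160.2 180. ]
160 119 [156.1 160.4 179.8]
172 0 
184 0
```

View pics/w2.png

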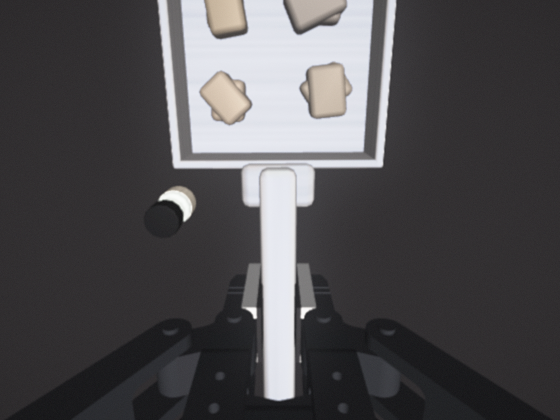

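The scoop hangs level and all four chips are still in the pan. Floor is at z about 160 and wall tops about 179, which fits between the dish rim (145) and the eyelet's underside (187). I'll carry it under the eyelet.

```bash
python3 -m handwheel '[{"delta_pos":[0.2,0.6,0],"yaw":0},{"delta_pos":[0.5,1.4,0],"yaw":0},{"delta_pos":[0.8,2.2,0],"yaw":0},{"delta_pos":[0.9,2.8,0],"yaw":0},{"delta_pos":[1,3,0],"yaw":0},{"delta_pos":[1,3,0],"yaw":0},{"delta_pos":[1,3,0],"yaw":0},{"delta_pos":[0.9,3,0],"yaw":0},{"delta_pos":[0.7,3,0],"yaw":0},{"delta_pos":[0.5,2.8,0],"yaw":0}]'
python3 -m handwheel '[{"delta_pos":[0.4,2.4,0],"yaw":0},{"delta_pos":[0.2,1.7,0],"yaw":0},{"delta_pos":[0.2,1.1,0],"yaw":0},{"delta_pos":[0,0.6,0],"yaw":0},{"delta_pos":[0,0.2,0],"yaw":0},{"delta_pos":[0,0,0],"yaw":0}]'
python3 - <<'E'
from h import *
s=get_image('side');w=get_image('wrist'); save('w3',w)
a=cv2.resize(s['color'][90:290,150:350],(400,400)); b=cv2.resize(w['color'],(400,300)); b=np.vstack([b,np.zeros((100,400,3),np.uint8)])
cv2.imwrite('pics/c3.png',np.hstack([a,b])[...,::-1])
E
```

```text
clock: 6.57
eef_pos: [473.7, -43.9, 161.1]
tool_rot: [3.141, 0.002, -0.254]
force: [0.8, 0.1, -0.4]
width: 11.8
gripper_force: 60.7
clock: 7.07
eef_pos: [481.6, 13.1, 162.0]
tool_rot: [3.141, 0.001, -0.256]
force: [0.6, -0.3, -1.4]
width: 11.8
gripper_force: 60.8
```

View pics/c3.png

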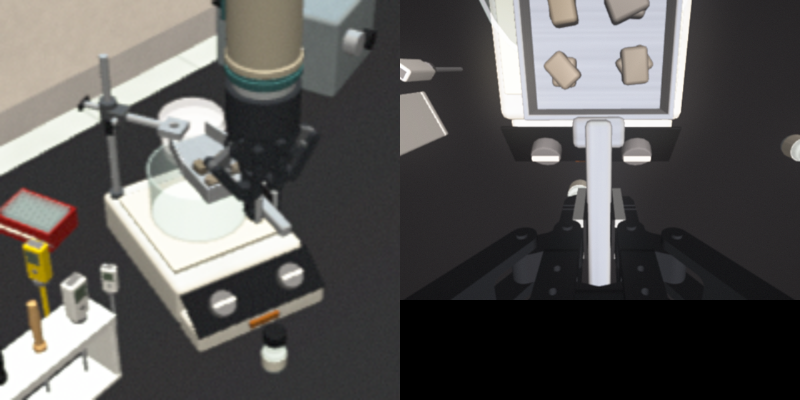

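The side crop shows the pan over the dish with its front-left wall just under the eyelet at (175,127), and the chips still in the pan. I'll raise until it touches.

```bash
python3 -m handwheel '[{"delta_pos":[0,0,0.5],"yaw":0},{"delta_pos":[0,0,0.5],"yaw":0},{"delta_pos":[0,0,0.3],"yaw":0},{"delta_pos":[0,0,0.3],"yaw":0}]';python3 -m handwheel '[{"delta_pos":[0.02,0,0.4],"yaw":0},{"delta_pos":[0.02,0,0.4],"yaw":0}]';python3 -m handwheel '[{"delta_pos":[0.05,0,0.4],"yaw":0},{"delta_pos":[0.05,0,0.4],"yaw":0}]'
python3 - <<'E'
from h import *
np.set_printoptions(suppress=True,precision=1)
st=status.read_state(); s=get_image('side')
for n in ['scene','side']:
    P=cloud(s if n=='side' else get_image('scene')).reshape(-1,3)
    d=P[:,:2]-st['eef_pos'][:2]; u=np.array([np.cos(-.255),np.sin(-.255)]); t=d@u; w=d@[-u[1],u[0]]
    for a in range(40,185,16):
        k=(t>a)&(t<a+16)&(w<0)&(w>-40)&(P[:,2]>125)&(P[:,2]<240); z=P[k,2]; print(n,a,len(z),np.percentile(z,[3,50,97]) if len(z) else '')
E
```

```text
clock: 7.5
eef_pos: [481.8, 13.1, 178.7]
tool_rot: [3.142, 0.0, -0.256]
force: [0.9, -0.4, -4.7]
width: 11.8
gripper_force: 60.2
clock: 7.67
eef_pos: [482.1, 13.4, 186.6]
tool_rot: [3.141, 0.001, -0.256]
force: [-0.0, -0.5, -4.6]
width: 11.3
gripper_force: 59.9
clock: 7.83
eef_pos: [483.0, 13.5, 194.6]
tool_rot: [3.141, 0.001, -0.255]
force: [-0.6, -0.3, -4.5]
width: 11.6
gripper_force: 59.9
scene 40 124 [178.7 196.6 210.8]
scene 56 92 [177.9 182.2 203.2]
scene 72 121 [173.9 180.6 196.3]
scene 88 97 [135.6 177.2 195.3]
scene 104 137 [168.7 174.8 192. ]
scene 120 105 [165.9 170.3 188.2]
scene 136 90 [162.9 167.3 186.9]
scene 152 72 [148.  165.5 184.6]
scene 168 49 [125.6 139.3 146.7]
scene 184 43 [125.5 137.2 146.7]
side 40 3 [178.1 183.4 197.6]
side 56 23 [125.7 136.7 145.5]
side 72 49 [125.7 142.3 192.3]
side 88 23 [174.6 178.2 187.9]
side 104 31 [172.1 176.  185.6]
side 120 17 [169.  171.5 183.1]
side 136 29 [166.2 174.7 187.9]
side 152 27 [163.9 174.8 184.3]
side 168 2 [146.7 148.3 150. ]
side 184 2 [144.2 144.4 144.7]
```

The tilt works: about 10° with a 4.5 N push. Continuing.

```bash
python3 -m handwheel '[{"delta_pos":[0.1,-0.03,0.4],"yaw":0},{"delta_pos":[0.1,-0.03,0.4],"yaw":0},{"delta_pos":[0.1,-0.03,0.4],"yaw":0},{"delta_pos":[0.1,-0.03,0.5],"yaw":0},{"delta_pos":[0.1,-0.03,0.6],"yaw":0},{"delta_pos":[0.2,-0.05,0.5],"yaw":0},{"delta_pos":[0.2,-0.05,0.5],"yaw":0},{"delta_pos":[0.2,-0.05,0.5],"yaw":0}]';python3 -m handwheel '[{"delta_pos":[0.2,-0.05,0.4],"yaw":0},{"delta_pos":[0.2,-0.05,0.4],"yaw":0},{"delta_pos":[0.3,-0.07,0.5],"yaw":0},{"delta_pos":[0.3,-0.07,0.5],"yaw":0},{"delta_pos":[0.3,-0.07,0.5],"yaw":0},{"delta_pos":[0,0,0],"yaw":0},{"delta_pos":[0,0,0],"yaw":0},{"delta_pos":[0,0,0],"yaw":0}]'
python3 - <<'E'
from h import *
s=get_image('side');w=get_image('wrist'); save('w4',w)
a=cv2.resize(s['color'][90:290,150:350],(400,400)); b=cv2.resize(w['color'],(400,300)); b=np.vstack([b,np.zeros((100,400,3),np.uint8)])
cv2.imwrite('pics/c4.png',np.hstack([a,b])[...,::-1])
E
```

```text
clock: 8.6
eef_pos: [494.6, 10.7, 232.9]
tool_rot: [-3.141, -0.0, -0.255]
force: [-1.8, 0.5, -4.6]
width: 12.0
gripper_force: 59.3
clock: 9.27
eef_pos: [508.2, 7.5, 255.6]
tool_rot: [-3.141, -0.002, -0.255]
force: [-0.0, 1.4, -1.7]
width: 11.8
gripper_force: 59.4
```

View pics/c4.png

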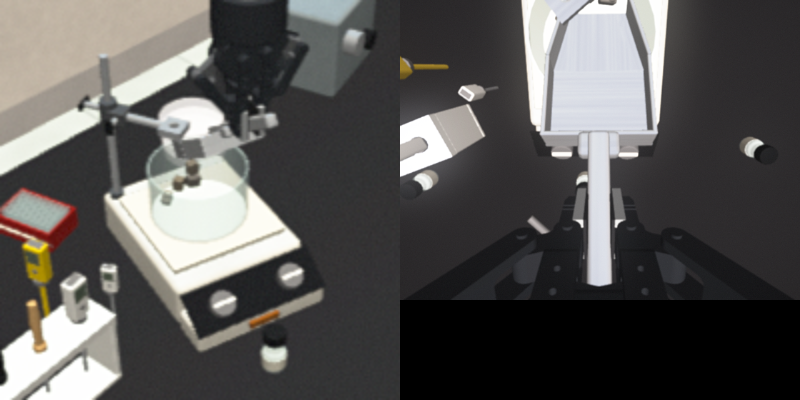

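All four chips are in the dish (crop: (192,168), (192,180), (180,183), (167,197)) and the pan is empty. I'll back the scoop out and carry it back.

```bash
python3 -m handwheel '[{"delta_pos":[-0.8,0.2,0],"yaw":0},{"delta_pos":[-1,0.25,0.2],"yaw":0},{"delta_pos":[-1.2,0.3,0.5],"yaw":0},{"delta_pos":[-1.4,0.35,0.8],"yaw":0},{"delta_pos":[-1.4,-0.5,1],"yaw":0},{"delta_pos":[-0.8,-2,0.5],"yaw":0.02},{"delta_pos":[-0.3,-3,0],"yaw":0.02},{"delta_pos":[0,-3.6,0],"yaw":0.02},{"delta_pos":[0,-3.9,0],"yaw":0.02},{"delta_pos":[0,-4,0],"yaw":0.006}]'
python3 -m handwheel '[{"delta_pos":[0,-4,0],"yaw":0},{"delta_pos":[0,-4,0],"yaw":0},{"delta_pos":[0,-3.6,-1],"yaw":0},{"delta_pos":[0,-2.2,-2.5],"yaw":0},{"delta_pos":[0,-0.7,-3],"yaw":0},{"delta_pos":[0,0,-3],"yaw":0},{"delta_pos":[0,0,-2.5],"yaw":0},{"delta_pos":[0,0,-1.5],"yaw":0},{"delta_pos":[0,0,-0.5],"yaw":0},{"delta_pos":[0,0,0],"yaw":0}]'
python3 - <<'E'
from h import *
np.set_printoptions(suppress=True,precision=1)
st=status.read_state(); u=np.array([np.cos(-.169),np.sin(-.169)])
for n in ['scene','side']:
    im=get_image(n); P=cloud(im).reshape(-1,3)
    d=P[:,:2]-st['eef_pos'][:2]; t=d@u; w=d@[-u[1],u[0]]
    for a in range(40,185,16):
        k=(t>a)&(t<a+16)&(abs(w)<38)&(P[:,2]>6)&(P[:,2]<240); z=P[k,2]; print(n,a,len(z),np.percentile(z,[3,50,97]) if len(z) else '')
E
```

```text
clock: 10.2
eef_pos: [437.2, -152.2, 286.0]
tool_rot: [-3.141, -0.001, -0.167]
force: [1.0, -0.4, -1.5]
width: 11.9
gripper_force: 59.5
clock: 11.03
eef_pos: [437.4, -295.8, 144.9]
tool_rot: [-3.141, 0.002, -0.169]
force: [0.0, -0.9, -0.5]
width: 11.7
gripper_force: 59.5
scene 40 305 [ 92.7 100.6 131.9]
scene 56 283 [ 80.3  88.6 111.8]
scene 72 279 [ 68.1  77.3 100.7]
scene 88 237 [58.7 66.  91.2]
scene 104 217 [45.2 54.4 78.3]
scene 120 32 [42.2 61.5 69.1]
scene 136 1 [7.2 7.2 7.2]
scene 152 2 [7.8 8.  8.2]
scene 168 0 
scene 184 0 
side 40 37 [ 95.9 111.6 124.4]
side 56 37 [ 85.7 101.2 112.2]
side 72 52 [ 74.6  91.9 106. ]
side 88 58 [66.  80.4 92.1]
side 104 59 [55.  68.6 79.3]
side 120 19 [29.8 62.9 69. ]
side 136 0 
side 152 0 
side 168 1 [6.8 6.8 6.8]
side 184 0
```

```bash
python3 -m handwheel '[{"delta_pos":[0,0,-1.5],"yaw":0},{"delta_pos":[0,0,-1.5],"yaw":0},{"delta_pos":[0,0,-0.8],"yaw":0},{"delta_pos":[-0.4,0.06,-1.0],"yaw":0},{"delta_pos":[-0.4,0.06,-1.0],"yaw":0},{"delta_pos":[-0.4,0.06,-1.0],"yaw":0},{"delta_pos":[-0.4,0.06,-1.0],"yaw":0}]'
python3 -m handwheel '[{"delta_pos":[-0.4,0.06,-1.0],"yaw":0},{"delta_pos":[-0.4,0.06,-1.0],"yaw":0},{"delta_pos":[-0.35,0.06,-1.0],"yaw":0},{"delta_pos":[-0.3,0.06,-1.0],"yaw":0},{"delta_pos":[-0.2,0.06,-1.0],"yaw":0},{"delta_pos":[-0.2,0.02,-0.7],"yaw":0},{"delta_pos":[0,0,0],"yaw":0}]'
```

```text
clock: 11.72
eef_pos: [422.3, -294.9, 68.7]
tool_rot: [3.141, -0.002, -0.17]
force: [-2.5, 1.4, 5.1]
width: 11.7
gripper_force: 58.5
clock: 12.3
eef_pos: [404.3, -291.8, 10.5]
tool_rot: [3.141, -0.001, -0.17]
force: [-1.1, -0.0, 3.0]
width: 11.8
gripper_force: 58.4
```

```bash
python3 -m handwheel '[{"delta_pos":[0,0,-0.3],"yaw":0},{"delta_pos":[0,0,-0.2],"yaw":0},{"delta_pos":[0,0,-0.1],"yaw":0},{"delta_pos":[0,0,0],"yaw":0}]'
python3 -m handwheel '[{"delta_pos":[0,0,0],"yaw":0},{"delta_pos":[0,0,0],"yaw":0},{"delta_pos":[0,0,0],"yaw":0},{"delta_pos":[0,0,0],"yaw":0},{"delta_pos":[0,0,0],"yaw":0},{"delta_pos":[0,0,0],"yaw":0},{"delta_pos":[0,0,0],"yaw":0}]' 1
```

```text
clock: 12.63
eef_pos: [403.5, -291.6, 5.3]
tool_rot: [3.141, -0.0, -0.17]
force: [-4.0, 0.5, 9.9]
width: 11.7
gripper_force: 60.1
clock: 13.22
eef_pos: [404.0, -290.9, 4.2]
tool_rot: [-3.142, 0.0, -0.169]
force: [-0.0, 1.6, 0.1]
width: 85.2
gripper_force: 0.0
```

```bash
python3 -m handwheel '[{"delta_pos":[0,0,2],"yaw":0},{"delta_pos":[0,0,4],"yaw":0},{"delta_pos":[0,0,4],"yaw":0},{"delta_pos":[0,0,4],"yaw":0},{"delta_pos":[0,0,4],"yaw":0.12},{"delta_pos":[0.5,1.5,3.6],"yaw":0.12},{"delta_pos":[1,3.4,2],"yaw":0.12},{"delta_pos":[1.1,3.8,2],"yaw":0.12},{"delta_pos":[1.1,3.8,1],"yaw":0.12},{"delta_pos":[1.1,3.9,0],"yaw":0.12}]'
python3 -m handwheel '[{"delta_pos":[1.1,3.9,0],"yaw":0.12},{"delta_pos":[1.1,3.9,0],"yaw":0.12},{"delta_pos":[1.1,3.9,0],"yaw":0.12},{"delta_pos":[1.1,3.9,0],"yaw":0.12},{"delta_pos":[1.1,3.9,0],"yaw":0.12},{"delta_pos":[1.1,3.9,0],"yaw":0.12},{"delta_pos":[1.1,3.9,0],"yaw":0.12},{"delta_pos":[1.1,3.9,0],"yaw":0.12},{"delta_pos":[1.1,3,0],"yaw":0.12},{"delta_pos":[0.2,0,0],"yaw":0.04}]'
python3 -m handwheel '[{"delta_pos":[0,0,0],"yaw":0},{"delta_pos":[0,0,0],"yaw":0}]'
python3 - <<'E'
from h import *
np.set_printoptions(suppress=True,precision=1)
st=status.read_state(); im=get_image('wrist'); save('w5',im); P=cloud(im,st); np.savez('/tmp/w5.npz',P=P)
for b in models.boxes_of(im,'thermometer')[:4]:
    r=[int(v) for v in b['rect']]; q=P[r[1]:r[3],r[0]:r[2]].reshape(-1,3); q=q[(q[:,2]>148)&(q[:,2]<165)]
    print(b['score'],r, len(q) and (np.median(q,0),cv2.minAreaRect(q[:,:2].astype(np.float32))))
E
```

```text
clock: 14.05
eef_pos: [452.7, -128.4, 271.6]
tool_rot: [3.138, -0.004, 0.555]
force: [1.7, -0.1, 0.0]
width: 85.6
gripper_force: 0.0
clock: 14.88
eef_pos: [552.3, 222.0, 268.5]
tool_rot: [3.141, -0.006, 1.686]
force: [-0.2, 1.4, 0.6]
width: 85.5
gripper_force: 0.0
clock: 15.05
eef_pos: [551.9, 211.7, 268.6]
tool_rot: [-3.14, 0.001, 1.669]
force: [-0.4, -0.5, -0.4]
width: 85.2
gripper_force: 0.0
0.94 [268, 173, 292, 213] (array([553.4, 218.2, 156.3]), ((552.9789428710938, 217.02008056640625), (16.245975494384766, 22.320011138916016), 5.801227569580078))
0.82 [352, 179, 402, 232] 0
0.72 [305, 224, 324, 267] 0
```

View pics/w5.png

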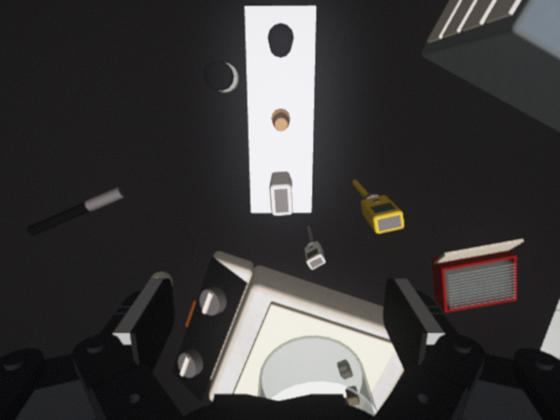

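The wrist view shows the wanted white thermometer at (281,192) in the rack. The yellow one (382,212) and the small white one (315,250) stand outside it. Its head measures 16x22 mm at (553,217), and its yaw already matches the gripper. I'll descend half-open to stay clear of the yellow one.

```bash
python3 -m handwheel '[{"delta_pos":[0.1,0.5,0],"yaw":0},{"delta_pos":[0,0,-2],"yaw":0},{"delta_pos":[0,0,-3],"yaw":0},{"delta_pos":[0,0,-3],"yaw":0},{"delta_pos":[0,0,-2.5],"yaw":0},{"delta_pos":[0,0,-2],"yaw":0},{"delta_pos":[0,0,-1.5],"yaw":0},{"delta_pos":[0,0,-1],"yaw":0},{"delta_pos":[0,0,-0.5],"yaw":0},{"delta_pos":[0,0,0],"yaw":0}]' 0
python3 -m handwheel '[{"delta_pos":[0,0,0],"yaw":0},{"delta_pos":[0,0,0],"yaw":0},{"delta_pos":[0,0,0],"yaw":0},{"delta_pos":[0,0,0],"yaw":0},{"delta_pos":[0,0,0],"yaw":0},{"delta_pos":[0,0,0],"yaw":0},{"delta_pos":[0,0,0],"yaw":0}]' -1
```

```text
clock: 15.98
eef_pos: [552.9, 217.3, 113.5]
tool_rot: [-3.14, 0.0, 1.67]
force: [1.2, 0.3, 0.2]
width: 42.8
gripper_force: 0.0
clock: 16.57
eef_pos: [554.2, 218.1, 115.3]
tool_rot: [3.139, -0.001, 1.671]
force: [0.2, -0.0, 6.3]
width: 15.4
gripper_force: 58.9
```

```bash
python3 -m handwheel '[{"delta_pos":[0,0,1],"yaw":0},{"delta_pos":[0,0,2],"yaw":0},{"delta_pos":[0,0,3],"yaw":0},{"delta_pos":[0,0,3],"yaw":0},{"delta_pos":[0,0,3],"yaw":0},{"delta_pos":[0,0,3],"yaw":0},{"delta_pos":[0,-1,3],"yaw":0},{"delta_pos":[0.3,-1.8,2],"yaw":0},{"delta_pos":[0.7,-2.6,1.5],"yaw":0},{"delta_pos":[1,-3,0.5],"yaw":0}]'
python3 -m handwheel '[{"delta_pos":[1,-3.2,0],"yaw":0},{"delta_pos":[1,-3.2,0],"yaw":0},{"delta_pos":[1,-3.2,0],"yaw":0},{"delta_pos":[1,-3,0],"yaw":0},{"delta_pos":[0.6,-2.4,0],"yaw":0},{"delta_pos":[0.3,-1.4,0],"yaw":0},{"delta_pos":[0.1,-0.8,0],"yaw":0},{"delta_pos":[0,-0.2,0],"yaw":0},{"delta_pos":[0,0,0],"yaw":0},{"delta_pos":[0,0,0],"yaw":0}]'
python3 - <<'E'
from h import *
np.set_printoptions(suppress=True,precision=1)
st=status.read_state(); im=get_image('wrist'); save('w6',im); P=cloud(im,st); np.savez('/tmp/w6.npz',P=P,c=im['color'])
print(st['eef_pos'])
q=P.reshape(-1,3); q=q[(abs(q[:,0]-637)<30)&(abs(q[:,1])<30)&(q[:,2]>194)&(q[:,2]<201)]
print(len(q),np.median(q,0),cv2.minAreaRect(q[:,:2].astype(np.float32)),px(im,[635.5,-2.3,197],st))
E
```

```text
clock: 17.4
eef_pos: [573.6, 135.0, 337.7]
tool_rot: [3.137, -0.002, 1.674]
force: [0.1, 0.9, -0.2]
width: 15.2
gripper_force: 58.9
clock: 18.23
eef_pos: [623.0, -37.9, 334.1]
tool_rot: [-3.141, -0.002, 1.673]
force: [0.7, 0.1, -1.1]
width: 15.4
gripper_force: 58.9
[623.  -37.9 334.1]
1502 [641.5   1.9 197.2] ((646.4993896484375, 1.6639156341552734), (47.02817153930664, 28.172758102416992), 22.485694885253906) [[298.6 153.7]]
```

View pics/w6.png

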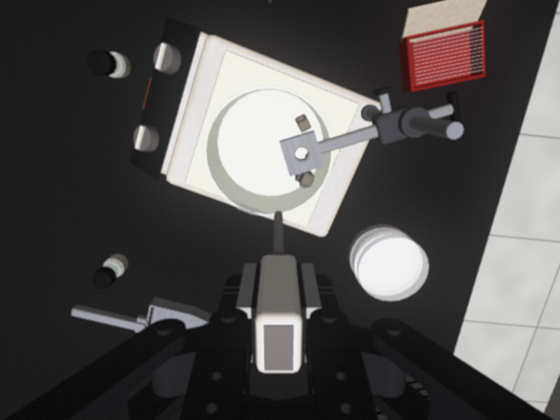

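The picture shows the eyelet hole at about (301,154), with the stem tip at about (279,214). Chips are visible in the dish on both sides of the eyelet, and the scoop lies upright at lower left. Next I'll work out the hole and tip positions.

```bash
python3 - <<'E'
from h import *
np.set_printoptions(suppress=True,precision=1)
st=status.read_state(); im=get_image('wrist'); print(st['eef_pos'])
g=cv2.cvtColor(im['color'],cv2.COLOR_RGB2GRAY)
roi=g[140:170,286:318]; m=(roi>170).astype(np.uint8); n,l,s,c=cv2.connectedComponentsWithStats(m); print([(s[i],c[i]+[286,140]) for i in range(1,n) if s[i][4]>10])
k=np.argmin([np.hypot(*(c[i]+[286,140]-[301,154])) if i else 99 for i in range(n)]); hole=c[k]+[286,140]
print('hole world',hole,rayz(im,st,hole,197),'lower',rayz(im,st,hole,187))
print(g[200:240:2,270:290:1])
z=st['eef_pos'][2]; print('tip ideal px',px(im,[st['eef_pos']+[0,0,-99],st['eef_pos']+[0,0,-30]],st))
E
```

```text
[623.1 -37.8 334.2]
[(array([  0,   0,  22,  30, 308], dtype=int32), array([296.1, 150.7])), (array([18,  0,  4,  7, 12], dtype=int32), array([305.8, 143. ])), (array([ 0, 15,  3, 15, 26], dtype=int32), array([286.7, 163.7])), (array([13, 23, 10,  7, 50], dtype=int32), array([303.3, 165.9])), (array([24, 28,  8,  2, 12], dtype=int32), array([313.8, 168.7]))]
hole world [296.1 150.7] [[633.3  -0.2 197. ]] lower [[634.   -1.6 187. ]]
[[182 183 183 184 180 183 182 182 183 182 182 181 182 181 182 182 182 182
  182 181]
 [181 180 181 182 181 183 182 183 183 182 182 182 181 181 183 182 181 181
  181 183]
 [182 181 180 181 181 183 181 182 182 183 181 180 181 182 181 182 181 181
  181 179]
 [182 181 182 180 183 180 181 182 181 182 182 179 184 182 182 180 181 182
  181 181]
 [180 182 180 181 181 181 182 180 182 182 182 181 180 181 182 179 181 179
  180 177]
 [180 181 181 182 181 176 164 150 151 159 164 174 179 180 183 185 189 196
  208 217]
 [183 183 188 185 164 119  91  78  78  81  90 128 187 230 236 238 240 242
  243 243]
 [225 228 233 221 162  94  73  75  75  74  73  97 179 240 245 242 242
[... 380 characters left out ...]
9  71  73  74  72  73  70  69  85 113 141 156 183
  205 208]
 [ 50  46  50  56  65  70  70  71  72  72  72  69  64  54  50  48  53  61
   72  88]
 [ 48  47  49  54  64  67  69  72  71  72  72  70  63  58  48  49  49  49
   49  48]
 [ 45  47  48  55  61  67  70  68  71  70  71  67  64  56  49  49  50  48
   47  50]
 [ 47  46  49  53  64  69  67  69  71  70  72  68  63  54  48  48  48  48
   48  51]
 [ 45  47  49  54  63  68  69  69  70  70  69  67  64  57  49  47  48  48
   47  48]
 [ 45  42  47  53  61  64  67  69  69  68  69  67  63  54  47  44  50  45
   48  47]
 [ 43  44  44  54  64  65  67  67  69  68  68  67  64  57  48  47  45  46
   47  45]]
tip ideal px [[277.6 211. ]
 [277.1 251.8]]
```

```bash
python3 - <<'E'
from h import *
np.set_printoptions(suppress=True,precision=1,linewidth=200)
st=status.read_state(); im=get_image('wrist'); print(st['eef_pos'],im['fx'],im['cx'],im['cy'])
g=cv2.cvtColor(im['color'],cv2.COLOR_RGB2GRAY)
print(g[144:166,290:313])
for T in (180,200,220):
    m=(g>T).astype(np.uint8); n,l,s,c=cv2.connectedComponentsWithStats(m); i=l[154,301]
    if i and s[i][4]<600: print(T,s[i],c[i],rayz(im,st,c[i],197),rayz(im,st,c[i],192))
E
```

```text
[623.1 -38.  334.2] 364.5767228434722 278.26661639615884 210.8216207088198
[[173 171 171 173 175 177 175 177 175 174 171 171 169 168 168 169 172 171 170 166 166 165 168]
 [173 172 171 172 175 176 176 176 175 171 167 167 165 166 168 167 170 169 170 166 166 165 166]
 [175 173 171 171 175 174 175 172 172 174 174 175 175 171 165 163 167 170 171 168 165 167 164]
 [176 172 170 170 172 172 170 173 187 203 211 216 218 210 189 173 165 164 168 169 166 165 166]
 [175 175 171 172 169 169 170 189 218 235 239 240 240 238 230 210 181 163 164 167 167 165 166]
 [176 173 172 171 167 169 189 224 239 243 243 244 244 245 241 235 211 173 162 163 165 165 166]
 [174 176 172 168 166 180 219 239 243 244 244 244 244 244 244 243 232 190 162 162 167 167 165]
 [175 174 173 166 165 197 236 243 244 244 244 244 244 244 244 244 235 186 157 159 165 166 166]
 [173 175 172 165 172 213 242 245 244 244 243 243 243 244 244 239 212 158 144 156 164 166 164]
 [172 175 171 167 181 222 243 244 244 244 244 244 243 243 240 216 157 119 133 154 163 166 165]
 [172 175 172 167 182 221 242 245 243 243 243 244 244 244 235 170  99 100 1
[... 617 characters left out ...]
66 160 156 153 153 152 156 155 156 160 164 167 167 167 169 169 170]
 [168 169 171 174 175 173 169 165 165 165 165 164 164 166 167 166 170 167 169 167 167 170 168]
 [168 167 169 172 172 174 171 169 169 170 171 173 172 172 171 170 171 170 169 168 167 169 166]
 [167 167 167 171 174 173 172 170 167 173 173 174 174 173 173 172 168 170 168 168 166 167 167]
 [168 166 170 169 174 173 172 170 170 169 173 173 174 173 173 170 170 171 169 168 166 167 168]]
180 [294 147  14  12 118] [300.4 152.1] [[636.9  -1.2 197. ]] [[637.2  -1.9 192. ]]
200 [295 147  12  11 101] [300.6 152. ] [[637.   -1.1 197. ]] [[637.4  -1.8 192. ]]
220 [295 148  12  10  88] [300.5 152.4] [[636.9  -1.3 197. ]] [[637.3  -2.1 192. ]]
```

```bash
python3 -m handwheel '[{"delta_pos":[0.4,1,0],"yaw":0},{"delta_pos":[0.5,1.2,0],"yaw":0},{"delta_pos":[0.4,1,-0.3],"yaw":0},{"delta_pos":[0.09,0.37,-1],"yaw":0},{"delta_pos":[0,0,-1],"yaw":0},{"delta_pos":[0,0,-0.6],"yaw":0},{"delta_pos":[0,0,0],"yaw":0},{"delta_pos":[0,0,0],"yaw":0}]'
python3 - <<'E'
from h import *
np.set_printoptions(suppress=True,precision=1,linewidth=200)
st=status.read_state(); im=get_image('wrist'); print(st['eef_pos'])
print('exp hole',px(im,[637.5,-2.2,197],st),'tip',px(im,st['eef_pos']+[0,0,-99],st))
s=get_image('side'); 
a=cv2.resize(im['color'][150:270,200:360],None,fx=2.5,fy=2.5); b=cv2.resize(s['color'][100:180,200:300],(400,320))[:300]
cv2.imwrite('pics/c7.png',np.hstack([a,b])[...,::-1])
E
```

```text
clock: 19.05
eef_pos: [636.6, -5.4, 304.3]
tool_rot: [-3.14, 0.0, 1.67]
force: [-0.1, 0.1, 0.8]
width: 15.2
gripper_force: 58.9
[636.6  -5.4 304.3]
exp hole [[279.6 203.1]] tip [[277.8 210.8]]
```

View pics/c7.png

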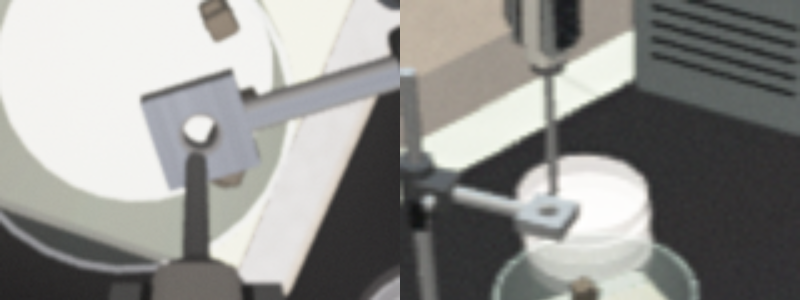

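The crop shows the hole at image pixel (280,202) and the tip at (279,210), so the tip is short by about 0.9 mm in x and 3 mm in y. Correct that and lower gently.

```bash
python3 -m handwheel '[{"delta_pos":[0.08,0.32,0],"yaw":0},{"delta_pos":[0,0,0],"yaw":0},{"delta_pos":[0,0,0],"yaw":0}]'; python3 -m handwheel '[{"delta_pos":[0,0,-0.4],"yaw":0},{"delta_pos":[0,0,-0.4],"yaw":0},{"delta_pos":[0,0,-0.4],"yaw":0},{"delta_pos":[0,0,-0.3],"yaw":0},{"delta_pos":[0,0,0],"yaw":0}]'
```

```text
clock: 19.4
eef_pos: [638.2, -1.1, 305.5]
tool_rot: [3.141, -0.0, 1.671]
force: [-0.5, 0.3, -0.4]
width: 14.9
gripper_force: 58.9
clock: 19.82
eef_pos: [637.4, -1.4, 289.0]
tool_rot: [-3.14, -0.0, 1.671]
force: [0.2, 0.2, -0.6]
width: 15.6
gripper_force: 58.9
```

```bash
python3 -m handwheel '[{"delta_pos":[0,-0.05,-0.6],"yaw":0},{"delta_pos":[0,0,-0.8],"yaw":0},{"delta_pos":[0,0,-0.8],"yaw":0},{"delta_pos":[0,0,-0.8],"yaw":0},{"delta_pos":[0,0,-0.8],"yaw":0},{"delta_pos":[0,0,-0.6],"yaw":0},{"delta_pos":[0,0,0],"yaw":0}]'; python3 -m handwheel '[{"delta_pos":[0,0,-0.8],"yaw":0},{"delta_pos":[0,0,-0.8],"yaw":0},{"delta_pos":[0,0,-0.6],"yaw":0},{"delta_pos":[0,0,-0.4],"yaw":0},{"delta_pos":[0,0,-0.2],"yaw":0},{"delta_pos":[0,0,0],"yaw":0}]'
```

```text
clock: 20.4
eef_pos: [637.0, -1.8, 244.2]
tool_rot: [-3.138, -0.0, 1.671]
force: [0.2, 0.4, 0.3]
width: 15.4
gripper_force: 58.9
clock: 20.9
eef_pos: [637.7, -1.9, 217.5]
tool_rot: [-3.141, -0.0, 1.671]
force: [-0.5, 0.3, 0.2]
width: 15.2
gripper_force: 58.9
```

```bash
python3 -m handwheel '[{"delta_pos":[0,0,-0.2],"yaw":0},{"delta_pos":[0,0,-0.15],"yaw":0},{"delta_pos":[0,0,0],"yaw":0}]'; python3 -m handwheel '[{"delta_pos":[0,0,-0.1],"yaw":0},{"delta_pos":[0,0,-0.1],"yaw":0},{"delta_pos":[0,0,0],"yaw":0}]'; python3 -m handwheel '[{"delta_pos":[0,0,-0.1],"yaw":0},{"delta_pos":[0,0,0],"yaw":0}]'
```

```text
clock: 21.15
eef_pos: [638.0, -1.8, 214.6]
tool_rot: [3.141, -0.0, 1.671]
force: [-0.1, 0.9, -0.1]
width: 15.2
gripper_force: 58.9
clock: 21.4
eef_pos: [638.0, -1.8, 212.5]
tool_rot: [3.142, -0.0, 1.671]
force: [-0.4, 0.8, -0.8]
width: 15.4
gripper_force: 58.9
clock: 21.57
eef_pos: [638.0, -1.8, 212.4]
tool_rot: [3.141, -0.0, 1.671]
force: [-1.8, 1.2, 4.1]
width: 15.4
gripper_force: 59.6
```

Contact came at TCP z 212 (about 211 expected), so the collar is seated. I'll open partly, then retreat straight up.

```bash
python3 -m handwheel '[{"delta_pos":[0,0,0],"yaw":0},{"delta_pos":[0,0,0],"yaw":0},{"delta_pos":[0,0,0],"yaw":0},{"delta_pos":[0,0,0],"yaw":0},{"delta_pos":[0,0,0.4],"yaw":0},{"delta_pos":[0,0,1],"yaw":0},{"delta_pos":[0,0,2],"yaw":0},{"delta_pos":[0,0,3],"yaw":0},{"delta_pos":[0,0,3],"yaw":0},{"delta_pos":[0,0,1],"yaw":0}]' 0
python3 -m handwheel '[{"delta_pos":[-1,-1,0],"yaw":0},{"delta_pos":[-2,-2,0],"yaw":0},{"delta_pos":[-2,-2,0],"yaw":0},{"delta_pos":[0,0,0],"yaw":0},{"delta_pos":[0,0,0],"yaw":0}]'
python3 - <<'E'
from h import *
np.set_printoptions(suppress=True,precision=1)
s=get_image('side');st=status.read_state();w=get_image('wrist'); c=get_image('scene')
P=cloud(w,st).reshape(-1,3); q=P[(abs(P[:,0]-637)<25)&(abs(P[:,1]+2)<25)&(P[:,2]>230)&(P[:,2]<270)]; print('head top',np.percentile(q[:,2],[5,50,95]),np.median(q,0))
a=cv2.resize(s['color'][95:275,160:410],(420,302)); b=cv2.resize(w['color'],(370,278)); b=np.vstack([b,np.zeros((24,370,3),np.uint8)])
d=cv2.resize(c['color'][200:360,110:360],(420,269)); d=np.hstack([d,np.zeros((269,370,3),np.uint8)])
cv2.imwrite('pics/c8.png',np.vstack([np.hstack([a,b]),d])[...,::-1])
E
```

```text
clock: 22.4
eef_pos: [640.3, -2.1, 321.4]
tool_rot: [3.133, 0.001, 1.671]
force: [0.6, -0.0, 0.7]
width: 42.6
gripper_force: 0.0
clock: 22.82
eef_pos: [587.2, -53.6, 316.6]
tool_rot: [3.141, 0.001, 1.667]
force: [1.2, 0.7, 0.3]
width: 42.6
gripper_force: 0.0
head top [235.3 252.8 254.5] [636.1  -2.5 252.8]
```

View pics/c8.png

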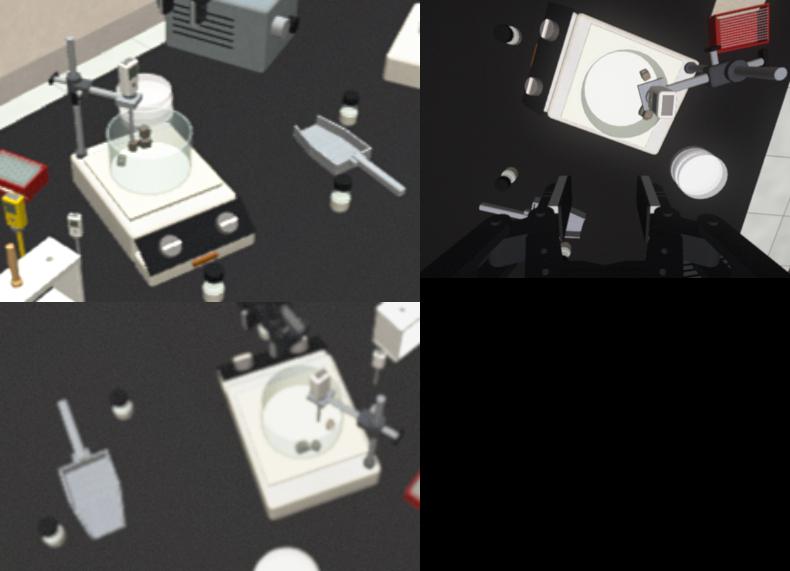

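The thermometer is seated: its head top measures z 253, which is 197 + 56. Four chips are in the dish, the scoop lies empty and right way up, and the vials are standing. Handing in.

```bash
python3 -c "
from cell import ctrl
print(ctrl.finish_job())"
```

```text
the job is handed in; nothing more can be done
None
```

The job is handed in: all four chips are in the dish, the empty scoop lies right way up on the bench, and the thermometer is seated in the eyelet, finished at about 23 s of the 72 s allowed (no verdict came back).

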